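# Hang the slotted guard back on the carousel tester's stud

## Task

Lift the blue guard out of its drying rack and hang it back on the sample tester: the stud's height setting is not known exactly, so feel for the stud with the guard's hook arm, slide the open slot sideways over the stud, and lower the guard gently until the stud is fully home in the notch at the slot's inner end. Then let go so that the guard hangs upright from the stud, without forcing the stud and without disturbing the beaker, jar and pot nearby.

Things in the scene. Friction and masses are not known exactly. Their poses are not given: they have to be found in the camera images.
- tester: Fixed carousel tester: aluminium case 300 x 320 mm, disc top 117 mm high, black block and clear shield (320 mm high) at its far edge. Origin on the work surface at the guard post's foot, under the stud; z up. The case is on the +y side, its near side 90 mm from the origin. More than 15 N between the guard and any of it, stud included, is too much.
- stud_mid (a point): 165 mm above tester's origin, same axes: mid-shank of the stud at its middle setting. The stud points along +x: shank 10 mm diameter, x = -6 to +6 mm, then a head 18 mm diameter, 6 mm thick. Stud and block are clamped firmly anywhere from 20 mm below to 20 mm above this point; the setting is NOT reported: feel for it or see it. y: sideways to the case.
- post_top (a point): Centre of the top of the tester's grey guard post (25 mm in x, 30 mm in y, 178 mm high). On its +x side is a black clamp block, 36 mm wide in y, 30 mm high, centred on the stud's height, front face at x = -6 mm from stud_mid. The guard's plate goes between this face and the stud's head: a 12 mm gap.
- rack: Fixed white drying rack, base 110 x 130 mm, 8 mm thick. Two fences (110 mm long along y, 10 mm gap between them, tops 42 mm above the work surface) hold the guard upright, with its plate in the gap. Origin under its centre, z up.
- guard_grip (a point): Centre of the yellow grip block on top of the guard: 16 mm thick (x), 60 mm long (y), 37 mm high (z). Axes are the guard's: x through the plate, y along the plate towards the open end of the slot, z up. Pinch it from above across x. The guard weighs 140 to 280 g; its centre of mass lies below the notch.
- guard_seat (a point): On the guard, 63.5 mm below guard_grip, same axes: where the stud's axis lies when the guard hangs home. From here: notch y = -7 to +7 mm, top edge z = +5 mm. The slot under it, z = -24 to -10 mm, runs from its inner end (a straight wall at y = -7, shared with the notch) to the plate's +y side, where it is open. The slot is too narrow for the stud's head.
- hook_tip (a point): Lower corner of the tip of the hook arm above the slot: 55 mm in y and -10 mm in z from guard_seat. The arm's straight lower edge is the slot's upper edge. The lip under the slot (upper edge at z = -24 mm from guard_seat) ends 25 mm short of this tip, at y = +30 mm: from y = 30 to 55 mm there is arm above and nothing below.
- guard: The whole guard: blue plate 6 mm thick, 125 mm high, y = -36 to +55 mm, with a 40 mm wide neck 25 mm high and the yellow grip on top. Origin at y = 0 on its lower edge, 105 mm below guard_seat; axes as guard_grip.
- beaker_mid (a point): Glass beaker, 60 mm in diameter, 75 mm high, centre half-way up. Leave it alone.
- jar_mid (a point): Amber jar with a white cap, 52 mm in diameter, 70 mm high, centre half-way up. Leave it alone.
- pot_mid (a point): White pot with a red cap, 48 mm in diameter, 62 mm high, centre half-way up. Leave it alone.

How it is judged:
On the way, in this order (a step that is already met when the one before it is completed fails the run):
1. the guard is lifted clear of the rack in the gripper (height (world z) of guard above 0.045 m and contact force between the fingers and guard above 1 N and contact force between guard and rack below 0.05 N), for 0.1 s.
2. the stud is in the slot, with the guard part-way through its sideways slide (10 to 28 mm to go) (y of guard_seat in the frame of stud_mid between -0.028 and -0.01 m and x of guard_seat in the frame of stud_mid between -0.006 and 0.006 m and z of guard_seat in the frame of stud_mid between -0.01 and 0.045 m), for 0.1 s.
At the end, for the whole second after the job is handed in: The guard hangs at rest on the tester's stud, released, its seat point within 5 mm sideways (y), 6 mm along the stud (x) and 24 mm in height of stud_mid, upright within 0.17 rad and facing along the stud within 0.25 rad, its weight (over 0.5 N) borne by the tester (y of guard_seat in the frame of stud_mid between -0.005 and 0.005 m and x of guard_seat in the frame of stud_mid between -0.006 and 0.006 m and z of guard_seat in the frame of stud_mid between -0.024 and 0.024 m and angle between guard's own z axis and vertical below 0.17 rad and angle between the x axis of guard and the x axis of tester, either way round below 0.25 rad and contact force between guard and tester above 0.5 N and contact force between the fingers and guard below 0.05 N and linear speed of guard below 0.02 m/s and angular speed of guard below 0.3 rad/s); the robot touches nothing.
It fails at once if the guard and the tester (its stud and post included) press on each other with more than 15 N (contact force between guard and tester above 15 N).
It fails at once if the beaker is shifted by more than 20 mm or tipped (distance of beaker_mid from where it was at the start of the episode above 0.02 m or angle between beaker_mid's own z axis and vertical above 0.3 rad).
It fails at once if the jar is shifted by more than 20 mm or tipped (distance of jar_mid from where it was at the start of the episode above 0.02 m or angle between jar_mid's own z axis and vertical above 0.3 rad).
It fails at once if the pot is shifted by more than 20 mm or tipped (distance of pot_mid from where it was at the start of the episode above 0.02 m or angle between pot_mid's own z axis and vertical above 0.3 rad).
It also fails if it takes over 46 s, if anything falls off the work surface, if the arm or the gripper's body presses on something with over 40 N, if the wrist force passes 120 N, or if a joint passes its speed limit or range.

## Robot

A 7-joint arm with a two-finger parallel gripper is mounted at the origin on the work surface. World frame = base frame: x ahead of the robot, y to its left, z up, the work surface at z = 0. Lengths are in m, angles in rad, forces in N, time in s.
With the tool pointing down it reaches from about 0.375 to 0.925 m from the base axis. Payload 3.1 kg.
Tool frame: the origin (TCP) lies at the very end of the fingers, on their centre line; the grasp point (between the pads) lies 19 mm behind it; y points along the fingers, x is the direction in which the jaws open and shut, and the axes are right-handed (so a half turn about y gives the same grasp; the last joint's range is limited). The gripper opens to 85 mm and grips with 20 to 120 N. Pads are 22 mm wide; open, the fingers measure 114 mm over their backs; the gripper's body (76 mm by 85 mm) begins 54 mm behind the grasp point. The pads swing forward as they close: fully open they stand 13 mm farther back than shut.
Start: joints at [1.166, 0.383, 0.044, 1.598, -0.018, 1.161, -0.05], TCP at [0.196, -0.62, 0.231] pointing down, gripper open.
Joint ranges: [-2.61, 2.61], [-0.41, 2.15], [-1.48, 1.57], [0, 2.5], [-1.57, 4.71], [0.05, 1.97], [-2.85, 2.85]. Speed limits (rad/s): [2.79, 2.79, 3.14, 3.14, 3.14, 3.14, 3.14].

## Interface

Orientations are given as [roll, pitch, yaw] about the fixed x, y, z axes, in that order (R = Rz(yaw) Ry(pitch) Rx(roll)).
In Python, from station import robot, eyes, close_job, spotter gives the robot as it stands.
- The arm moves only by the shell command python3 -m crank 'ROWS'. ROWS is JSON, one flat list of numbers, 7 for each row, row after row: the opening, from 0 (shut) to 1 (fully open), then the shift along the tool's x, y, z in units of 100 mm (1.0 is 100 mm), then the turn, a rotation vector about the tool's x, y, z in units of pi/2 rad (1.0 is pi/2 rad). A call has 1 to 10 rows; each row is the pose to reach, as a shift and turn from the pose measured when the call began, along the tool's axes at that moment; what a row does not reach only later rows make up. A row lasts 1/12 s, in which the tool goes at most 41.7 mm and 7.16 degrees, less where a joint would pass 70% of its speed; a pose out of reach is approached as far as the arm can. A call with a number of a shift or a turn outside -1 to 1 is refused whole. A call with a gripper value outside its range is refused whole. The fingers move at their own pace and stop on an object; the grip force is fixed at half the most. Time passes only in rows, so rows that repeat a pose let the fingers close. It gives the time, the measured TCP pose, the force and the opening at its end, in the units of the state.
- robot.state(): the state, without advancing time (a new reading comes with each control period).
- eyes.snapshot(name): name is "side" or "top" or "wrist"; returns a dict with "pixels" (400x640x3 uint8, red, green, blue), "range_z" (400x640 float32, m along the optical axis (not along the pixel's ray), 0 where there is no reading), "K" (3x3 intrinsics, pixels), "eye" and "attitude" of the camera in the world; the wrist camera has in their place "tool_from_camera" (4x4, takes a point from camera to tool coordinates, whose origin is the TCP and whose axes are the tool frame's). Camera axes: x right, y down, z forward; pixel columns grow to the right and rows downward; lengths in m; the calibration is good to about 2 mm. A picture is of the moment at which its call begins: read the wrist's pose just before it.
- close_job(): hands the job in, once; it reports no verdict.
Trained networks look in a picture, given as the dict that the camera call returned (one of the last four; its "shot" number tells which), for a name from the list of things; names that differ only in an ending like _2 or _b are one class to them, and where a whole thing is asked for, a point or a joint stands for the part that bears it (a point fixed in the world has none). Each returns a list of dicts, best first, with "score" (0 to 1); they miss things now and then, are a little off and sometimes report something else, mostly with a low value. They report only what shows in the picture. A call takes as long as a camera call.
- spotter.find_in(name, picture): "extent" ([left, top, right, bottom] in pixels, round what is visible of it).
- spotter.tip_of(name, picture): "location" ([column, row] in pixels: a listed point, or the origin of a listed thing).
The state is a dict: "clock": time; "joint_positions": joint angles; "joint_velocities": joint speeds; "joint_efforts": joint torques, N m; "eef_pos": TCP position; "tool_rot": TCP orientation; "ft_force": force on the tool from outside, world axes, zero at the start; "torque": the same for the moment, N m; "grip_width": finger opening in m.
Only numpy, scipy, OpenCV 4.12 (cv2) and the standard library are available. Lean on these libraries where they do the work, as an engineer would, in place of code of your own. Each camera call takes 0.05 s, during which the arm holds its last target.

## Working session

There is one attempt and no reset: what is moved stays moved. The work goes in short steps, Python scripts to look and compute and a shell command to move; the robot and the scene stay as the last step left them, time stands still between calls to the robot, and variables do not carry over. Pictures are saved under pics/ and viewed, and the job is handed in when it is done.

```bash
ls; mkdir -p pics
python3 - <<'E'
from station import robot, eyes, spotter
import cv2, numpy as np
s=robot.state(); print({k:np.round(v,3).tolist() for k,v in s.items()})
for n in ["side","top","wrist"]:
    p=eyes.snapshot(n)
    cv2.imwrite(f"pics/{n}0.png",p["pixels"][:,:,::-1])
    print(n,np.round(p["K"],1).tolist(),{k:np.round(p[k],3).tolist() for k in p if k in("eye","attitude","tool_from_camera")}, p["shot"])
E
```

```text
pics
{'clock': 0.0, 'joint_positions': [1.166, 0.384, 0.044, 1.6, -0.018, 1.161, -0.05], 'joint_velocities': [-0.001, 0.0, -0.001, 0.0, 0.0, -0.0, 0.001], 'joint_efforts': [0.0, -43.346, 1.025, -24.951, 0.011, 0.012, 0.0], 'eef_pos': [0.196, -0.619, 0.23], 'tool_rot': [-1.571, 0.003, -1.264], 'ft_force': [0.079, -0.007, 0.112], 'torque': [-0.006, -0.009, -0.018], 'grip_width': 0.086}
side [[372.3, 0.0, 314.6], [0.0, 372.3, 202.3], [0.0, 0.0, 1.0]] {'eye': [0.254, -0.583, 0.458], 'attitude': [-2.082, -0.017, -0.567]} 1
top [[424.7, 0.0, 319.9], [0.0, 424.7, 193.7], [0.0, 0.0, 1.0]] {'eye': [0.449, -0.099, 0.909], 'attitude': [-2.949, -0.003, -1.561]} 2
wrist [[309.8, 0.0, 324.0], [0.0, 309.8, 202.7], [0.0, 0.0, 1.0]] {'tool_from_camera': [[1.0, -0.0, -0.0, 0.001], [0.0, -0.297, 0.955, -0.143], [-0.001, -0.955, -0.297, 0.075], [0.0, 0.0, 0.0, 1.0]]} 3
```

View pics/side0.png

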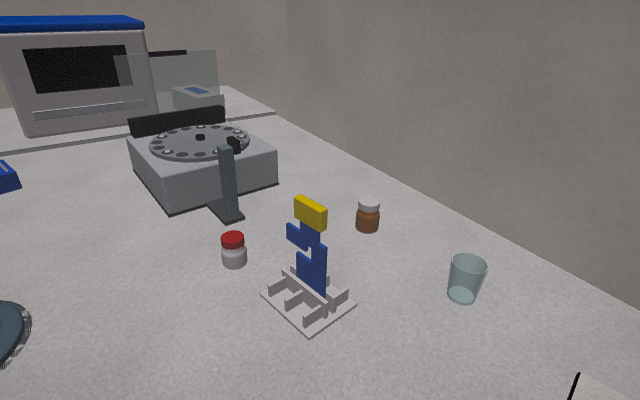

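View pics/top0.png

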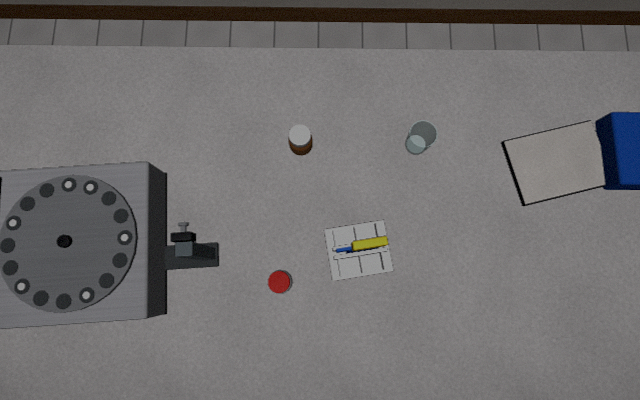

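View pics/wrist0.png

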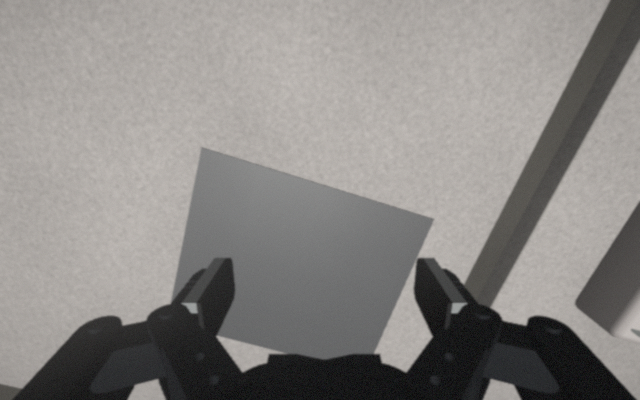

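```bash
cat > h.py <<'E'
import numpy as np, cv2
from scipy.spatial.transform import Rotation as Rn
from station import robot, eyes, spotter
def cam(p):
    if "eye" in p: return Rn.from_euler('xyz',p["attitude"]).as_matrix(), np.array(p["eye"])
    T=np.array(p["tool_from_camera"]); Rt=Rn.from_euler('xyz',p["_s"]["tool_rot"]).as_matrix()
    return Rt@T[:3,:3], Rt@T[:3,3]+np.array(p["_s"]["eef_pos"])
def snap(n,save=None):
    s=robot.state(); p=eyes.snapshot(n); p["_s"]=s
    if save: cv2.imwrite(f"pics/{save}.png",p["pixels"][:,:,::-1])
    return p
def cloud(p):
    R,t=cam(p);K=p["K"];z=p["range_z"]
    v,u=np.mgrid[:400,:640]
    c=np.stack([(u-K[0,2])/K[0,0]*z,(v-K[1,2])/K[1,1]*z,z],-1)
    w=c@R.T+t; w[z<=0]=np.nan
    return w
def proj(p,X):
    R,t=cam(p);c=(np.asarray(X)-t)@R;K=p["K"]
    return np.stack([c[...,0]/c[...,2]*K[0,0]+K[0,2],c[...,1]/c[...,2]*K[1,1]+K[1,2]],-1)
def atz(p,uv,z):
    R,t=cam(p);K=p["K"];d=R@np.array([(uv[0]-K[0,2])/K[0,0],(uv[1]-K[1,2])/K[1,1],1]);return t+d*(z-t[2])/d[2]
E
python3 - <<'E'
from h import *
p=snap("top"); q=snap("side")
for P,n in((p,"top"),(q,"side")):
    w=cloud(P)
    for name in["guard_grip","guard_seat","hook_tip","rack","stud_mid","post_top","beaker_mid","jar_mid","pot_mid","tester","guard"]:
        r=spotter.tip_of(name,P)
        if r:
            u,v=r[0]["location"]; print(n,name,round(r[0]["score"],2),round(u,1),round(v,1),np.round(w[int(round(v)),int(round(u))],3))
    hsv=cv2.cvtColor(P["pixels"],cv2.COLOR_RGB2HSV)
    m=(hsv[...,0]>22)&(hsv[...,0]<35)&(hsv[...,1]>150)
    pts=w[m];pts=pts[~np.isnan(pts[:,0])]
    print(n,"yellow",len(pts),np.round(np.percentile(pts,[2,50,98],axis=0),3).tolist())
    for nm,mm in(("yellow",pts[pts[:,2]>np.percentile(pts[:,2],98)-0.006]),):
        r=cv2.minAreaRect((mm[:,:2]*1000).astype(np.float32)); print(r,mm[:,2].mean())
    m=(hsv[...,0]>105)&(hsv[...,0]<130)&(hsv[...,1]>130);pts=w[m];pts=pts[(abs(pts[:,1])<.4)&(pts[:,2]<.2)&(pts[:,1]>-.4)]
    c=pts[:,:2].mean(0);U=np.linalg.svd(pts[:,:2]-c,full_matrices=0)[2][0]; print("blue",len(pts),c,np.arctan2(U[1],U[0]),np.percentile(pts,[2,98],axis=0))
np.savez("/tmp/p.npz",top=cloud(p),side=cloud(q))
cv2.imwrite("pics/topz.png",cv2.resize(p["pixels"][150:350,0:450,::-1][0:150,100:400],None,fx=2.6,fy=2.6,interpolation=cv2.INTER_CUBIC))
cv2.imwrite("pics/sidez.png",cv2.resize(q["pixels"][110:340,110:380,::-1],None,fx=2.6,fy=2.6,interpolation=cv2.INTER_CUBIC))
E
```

```text
top guard_grip 0.91 370.4 241.6 [ 0.506 -0.184  0.196]
top guard_seat 0.88 361.8 247.9 [ 0.496 -0.171  0.19 ]
top hook_tip 0.68 337.1 248.9 [ 0.498 -0.131  0.132]
top rack 0.9 356.4 250.0 [ 0.494 -0.162  0.172]
top stud_mid 0.75 182.6 231.5 [0.52  0.132 0.191]
top post_top 0.28 360.9 247.0 [ 0.498 -0.169  0.194]
top beaker_mid 0.96 419.1 139.7 [ 0.749 -0.319  0.004]
top jar_mid 0.56 301.7 142.1 [ 0.719 -0.062  0.073]
top pot_mid 0.56 279.7 282.4 [ 0.437 -0.023  0.063]
top tester 0.83 211.1 237.1 [0.529 0.132 0.001]
top guard 0.74 358.9 247.7 [ 0.496 -0.165  0.196]
top yellow 383 [[0.494, -1.09, -0.729], [0.506, -0.183, 0.194], [1.533, 1.066, 0.197]]
((505.17333984375, -183.1107635498047), (14.901966094970703, 59.210296630859375), 10.030356407165527) 0.19484722443398816
blue 79 [ 0.49832948 -0.10451859] -1.5571810230383751 [[ 0.49429465 -0.20677112  0.00895442]
 [ 0.51071652  0.36075415  0.18191384]]
side guard_grip 0.83 308.5 211.5 [ 0.498 -0.19   0.183]
side guard_seat 0.56 306.7 245.8 [ 0.505 -0.177  0.112]
side hook_tip 0.55 287.8 238.0 [ 0.494 -0.135  0.106]
side rack 0.56 308.7 301.9 [ 0.494 -0.203  0.019]
side stud_mid 0.85 242.0 151.4 [0.581 0.264 0.106]
side post_top 0.59 226.8 142.9 [0.504 0.148 0.178]
side beaker_mid 0.68 464.2 280.6 [ 0.714 -0.325  0.056]
side jar_mid 0.63 364.6 212.9 [ 0.719 -0.067  0.049]
side pot_mid 0.91 232.0 252.8 [ 0.428 -0.039  0.039]
side tester 0.65 247.3 214.7 [0.529 0.132 0.   ]
side guard 0.78 310.6 297.2 [ 0.495 -0.206  0.033]
side yellow 836 [[0.493, -0.215, 0.162], [0.5, -0.194, 0.183], [0.514, -0.161, 0.196]]
((346.57586669921875, 379.4427795410156), (21.118986129760742, 1233.162841796875), 15.567521095275879) 0.194227568408359
blue 1153 [ 0.50255049 -0.1874976 ] -1.3980651978978789 [[ 0.49373373 -0.22034562  0.04270566]
 [ 0.51167457 -0.13633406  0.15111779]]
```

View pics/topz.png

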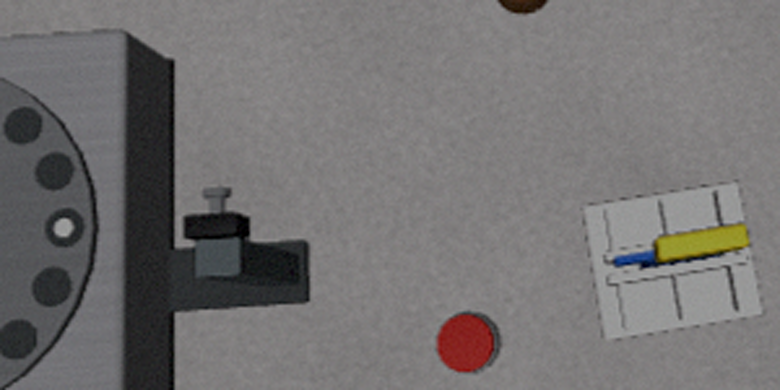

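View pics/sidez.png

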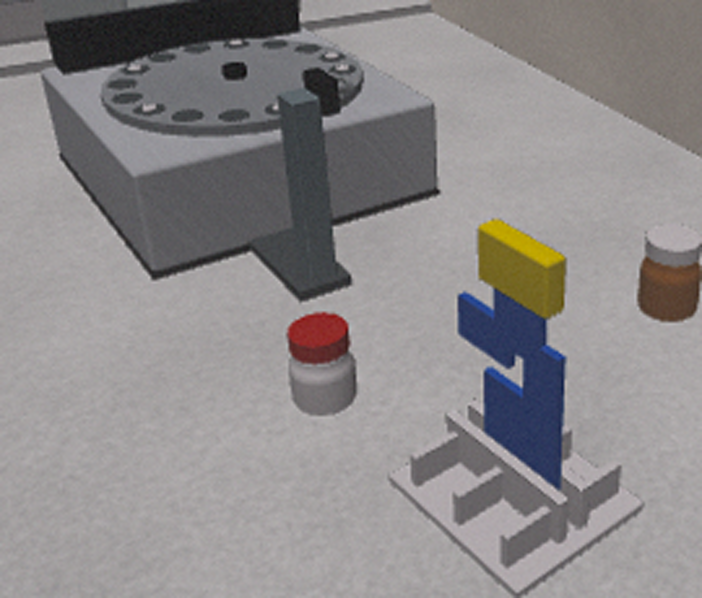

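Run:
```python
import numpy as np, cv2
d=np.load("/tmp/p.npz");w=d["top"]
def rect(m,nm):
    p=w[m];r=cv2.minAreaRect((p[:,:2]*1000).astype(np.float32));print(nm,len(p),np.round(r[0],1),np.round(r[1],1),round(r[2],1),np.round(np.percentile(p[:,2],[5,50,95]),4))
box=np.zeros(w.shape[:2],bool);box[205:290,165:225]=1
z=w[...,2]
print(np.round(z[212:272:2,168:200:2]*1000).astype(int))
case=(z>.085)&(z<.112);c2=np.zeros_like(case);c2[140:340,0:172]=1
rect(case&c2,"case")
rect(box&(z>.172)&(z<.182)&(w[...,0]<.505),"post")
g=np.zeros_like(box);g[225:260,330:395]=1
rect(g&(z>.19),"grip")
rect(g&(z>.12)&(z<.19),"blue")
r=np.zeros_like(box);r[215:285,320:400]=1
rect(r&(z>.004)&(z<.012),"rackbase"); rect(r&(z>.036)&(z<.045),"fence")
```

```text
[[                  -1                   -1                   -2
                    -3                    0                   -1
                    -2                    3                    4
                     0                    2                    5
                     0                    4                    2
                     2]
 [                  -1                    3                    1
                    -3                    1                   -1
                    -1                    1                    0
                     1                   -1                    2
                     0                    1                    2
                     0]
 [                   1 -9223372036854775808                   -1
                     2                    1                    0
                    -1                    4                   -1
                     0                    0                   -1
                     2                    2                    0
                     0]
 [                   0                    0          
[... 9124 characters left out ...]
    1                   -2
                     2                    0                   -2
                     0                   -1                    0
                     1                   -2                    0
                     0]]
case 8967 [509.4 370.1] [300.7 291. ] 4.5 [0.0986 0.1051 0.1076]
post 254 [493.3 133.3] [24.2 29.1] 3.5 [0.175  0.1781 0.1802]
grip 339 [ 505.8 -183.3] [16.  59.9] 9.7 [0.1923 0.1948 0.1968]
blue 91 [ 499.7 -170.3] [81.5 13.6] 88.1 [0.1309 0.1346 0.185 ]
rackbase 2065 [ 505.3 -183.3] [145.  163.3] 3.9 [0.0055 0.0081 0.0106]
fence 269 [ 494.7 -179.9] [111.5  36. ] 85.8 [0.0389 0.0417 0.0443]<stdin>:7: RuntimeWarning: invalid value encountered in cast
```

Run:
```python
import cv2
a=cv2.imread("pics/top0.png")
cv2.imwrite("pics/topc.png",cv2.resize(a[200:280,150:230],None,fx=7,fy=7,interpolation=cv2.INTER_NEAREST))
```

```text
(no output)
```

View pics/topc.png

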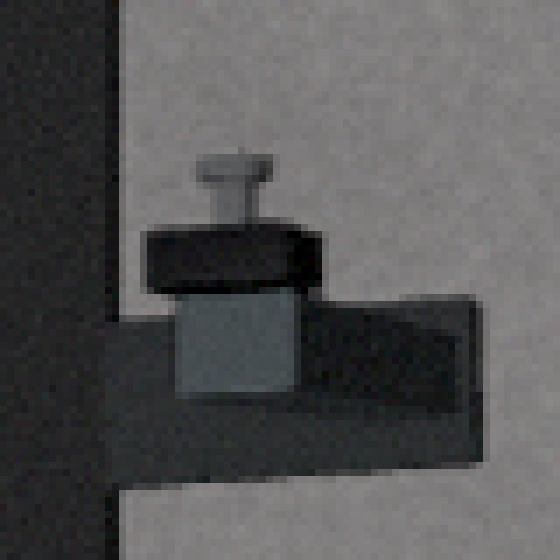

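Run:
```python
import numpy as np, cv2
from h import *
W=[];
for i in range(3):
    W.append(cloud(snap("top")))
w=np.nanmean(W,0);z=w[...,2]
b=np.zeros(z.shape,bool);b[214:262,168:205]=1
def rect(m,nm):
    p=w[m&b];r=cv2.minAreaRect((p[:,:2]*1000).astype(np.float32));print(nm,len(p),np.round(r[0],1),np.round(r[1],1),round(r[2],1),"z",np.round(np.percentile(p[:,2],[50,90]),4),"mean",np.round(p[:,:2].mean(0)*1000,1),"x",np.round(np.percentile(p[:,0],[1,99])*1000,1),"y",np.round(np.percentile(p[:,1],[1,99])*1000,1));return p
x=w[...,0]
rect((z>.188),"block"); rect((z>.172)&(z<.184)&(x<.507),"post")
rect((z>.17)&(z<.19)&(x>.532),"headish");rect((z>.17)&(z<.184)&(x>.52)&(x<.531),"shank")
# case side/edge lines
for rows in [(170,310)]:
    es=[]
    for v in range(*rows):
        r=z[v,100:175]; k=np.where(r>.095)[0]
        if len(k): es.append(w[v,100+k[-1],:2])
    es=np.array(es);f=np.polyfit(es[:,0],es[:,1],1);r=es[:,1]-np.polyval(f,es[:,0]);g=abs(r)<.004;f=np.polyfit(es[g,0],es[g,1],1)
    print("case near edge yaw deg",np.degrees(np.arctan(f[0])),"y at x=.53",np.polyval(f,.53),r[g].std(),g.sum())
print("block row means", [ (v,np.round(np.nanmean(w[v,174:186,0])*1000,1), np.round(np.nanmedian(z[v,178:186])*1000,1)) for v in range(218,245)])
```

```text
block 193 [513.6 135.5] [14.9 35.5] 4.7 z [0.1915 0.1923] mean [513.3 135.4] x [505.2 520.4] y [118. 153.]
post 275 [493.9 133.5] [25.2 28.5] 5.2 z [0.1781 0.1793] mean [493.8 133.1] x [480.8 506.4] y [119.1 147.7]
headish 40 [535.8 136.5] [ 5.3 14.9] 1.8 z [0.1833 0.1853] mean [535.7 136. ] x [533.1 538.7] y [129.2 144. ]
shank 33 [525.7 129.3] [23.   8.2] 82.3 z [0.1807 0.182 ] mean [526.  134.5] x [520.3 530.2] y [118.5 140.5]Traceback (most recent call last):
  File "<stdin>", line 19, in <module>
    raise TypeError("expected non-empty vector for x")
TypeError: expected non-empty vector for x
```

```bash
python3 -m crank '[1,-0.25,-0.1,0.33,0,-0.2,0, 1,-0.5,-0.2,0.66,0,-0.4,0, 1,-0.75,-0.3,1,0,-0.6,0, 1,-0.75,-0.3,1,0,-0.7,0, 1,-0.75,-0.3,1,0,-0.8,0,1,-0.75,-0.3,1,0,-0.8,0,1,-0.75,-0.3,1,0,-0.8,0,1,-0.75,-0.3,1,0,-0.8,0,1,-0.75,-0.3,1,0,-0.8,0]'
```

```text
clock: 2.25
eef_pos: [0.269, -0.5179, 0.2614]
tool_rot: [-1.571, -0.0, -0.133]
ft_force: [-0.0, 0.1, -0.1]
grip_width: 0.0853
```

```bash
python3 -m crank '[1,0.2,0,0.33,0,-0.08,0, 1,0.35,0,0.66,0,-0.15,0, 1,0.52,0,1,0,-0.195,0, 1,0.52,0,1,0,-0.195,0]'
```

```text
clock: 2.58
eef_pos: [0.3407, -0.4174, 0.2617]
tool_rot: [-1.568, -0.004, 0.189]
ft_force: [1.6, 1.6, -0.2]
grip_width: 0.0854
```

```bash
python3 -m crank '[1,0.33,0,0.33,0,0,0, 1,0.66,0,0.66,0,0,0, 1,1,0,1,0,0.01,0, 1,1,0,1,0,0.01,0]'
```

```text
clock: 2.92
eef_pos: [0.4228, -0.2962, 0.2631]
tool_rot: [-1.567, -0.006, 0.177]
ft_force: [0.6, 0.1, 0.7]
grip_width: 0.0854
```

```bash
python3 -m crank '[1,0.33,0,0.33,0,0,0, 1,0.66,0,0.66,0,0,0, 1,1,0,0.97,0,0,0, 1,1,0,0.97,0,0,0, 1,1,0,0.97,0,0,0, 1,1,0,0.97,0,0,0]'
python3 - <<'E'
from h import *
p=snap("wrist","w1");s=p["_s"];print(s["eef_pos"],s["tool_rot"])
w=cloud(p);hsv=cv2.cvtColor(p["pixels"],cv2.COLOR_RGB2HSV)
m=(hsv[...,0]>22)&(hsv[...,0]<35)&(hsv[...,1]>150)&(w[...,2]>.188)&(w[...,2]<.203)
pts=w[m];r=cv2.minAreaRect((pts[:,:2]*1000).astype(np.float32));print(len(pts),r,np.median(pts[:,2]))
E
```

```text
clock: 3.42
eef_pos: [0.5049, -0.1817, 0.2643]
tool_rot: [-1.567, -0.007, 0.18]
ft_force: [0.2, -1.2, -0.2]
grip_width: 0.0858
[ 0.5049259  -0.18166382  0.26426377] [-1.56699177 -0.00660282  0.18048025]
30 ((507.5315856933594, -198.44308471679688), (11.032096862792969, 26.982341766357422), 0.5701890587806702) 0.19555341843605384
```

View pics/w1.png

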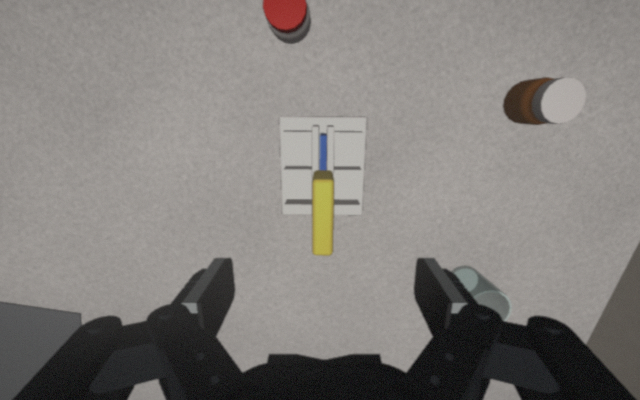

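```bash
python3 -m crank '[1,0,0.3,-0.014,-0.0025,0.004,0.004, 1,0,0.6,-0.014,-0.0025,0.004,0.004, 1,0,0.85,-0.014,-0.0025,0.004,0.004, 1,0,1,-0.014,-0.0025,0.004,0.004, 1,0,1,-0.014,-0.0025,0.004,0.004, 1,0,1,-0.014,-0.0025,0.004,0.004]'
python3 - <<'E'
from h import *
p=snap("wrist","w2");s=p["_s"];print(s["eef_pos"],s["tool_rot"])
p=snap("side","s2")
a=cv2.imread("pics/s2.png");cv2.imwrite("pics/s2z.png",cv2.resize(a[110:340,180:480],None,fx=2.5,fy=2.5,interpolation=cv2.INTER_CUBIC))
E
```

```text
clock: 3.97
eef_pos: [0.5029, -0.1868, 0.1632]
tool_rot: [-1.571, 0.003, 0.167]
ft_force: [0.2, -0.6, -0.2]
grip_width: 0.0853
[ 0.50287366 -0.18675668  0.1631732 ] [-1.57086827  0.0033339   0.16675326]
```

View pics/w2.png

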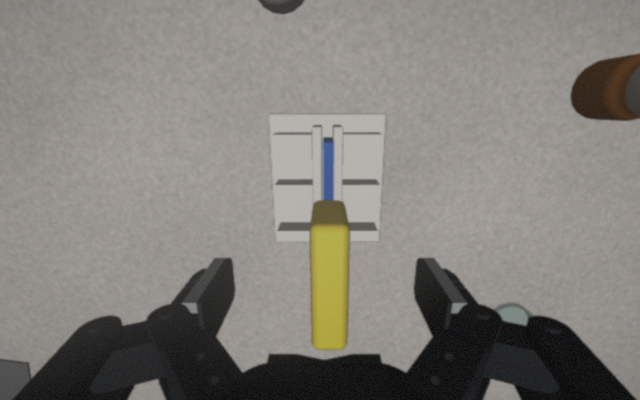

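View pics/s2z.png

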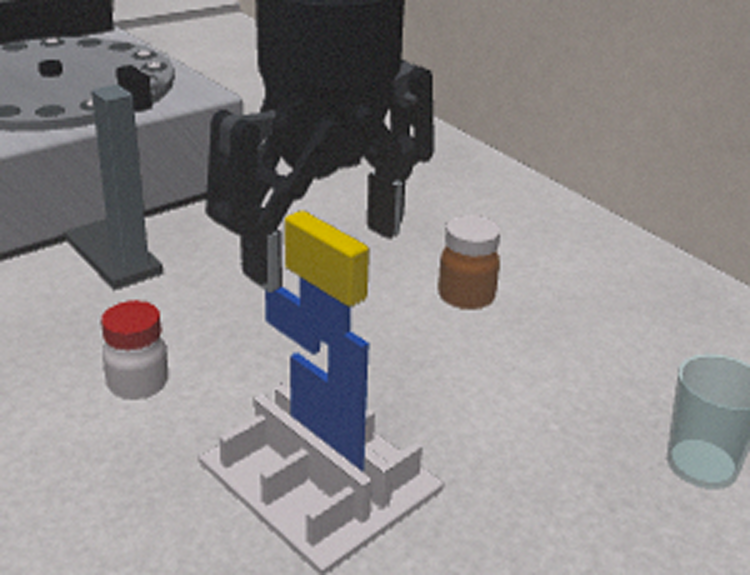

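```bash
python3 -m crank '[1,0.03,0.01,0.035,0,-0.004,0, 1,0.03,0.01,0.035,0,-0.004,0, 1,0.03,0.01,0.035,0,-0.004,0]'; python3 -m crank '[0,0,0,0,0,0,0, 0,0,0,0,0,0,0, 0,0,0,0,0,0,0, 0,0,0,0,0,0,0, 0,0,0,0,0,0,0, 0,0,0,0,0,0,0, 0,0,0,0,0,0,0,0,0,0,0,0,0,0]'
```

```text
clock: 4.32
eef_pos: [0.5087, -0.1824, 0.1658]
tool_rot: [-1.574, -0.003, 0.175]
ft_force: [0.1, 0.2, 0.5]
grip_width: 0.0853
clock: 4.98
eef_pos: [0.5081, -0.1826, 0.1658]
tool_rot: [-1.574, -0.002, 0.175]
ft_force: [-2.3, -0.1, 2.4]
grip_width: 0.0148
```

```bash
python3 -m crank '[0,0,-0.1,0,0,0,0, 0,0,-0.25,0,0,0,0, 0,0,-0.4,0,0,0,0, 0,0,-0.55,0,0,0,0, 0,0,-0.7,0,0,0,0, 0,0,-0.8,0,0,0,0, 0,0,-0.8,0,0,0,0, 0,0,-0.8,0,0,0,0]'
python3 - <<'E'
from h import *
s=robot.state();print(s["eef_pos"],s["tool_rot"],s["ft_force"],s["grip_width"],s["torque"])
p=snap("side","s3")
a=cv2.imread("pics/s3.png");cv2.imwrite("pics/s3z.png",cv2.resize(a[60:340,180:480],None,fx=2.1,fy=2.1,interpolation=cv2.INTER_CUBIC))
p=snap("top","t3");
E
```

```text
clock: 5.65
eef_pos: [0.5083, -0.1823, 0.2462]
tool_rot: [-1.575, -0.003, 0.175]
ft_force: [0.0, 0.2, -2.3]
grip_width: 0.0148
[ 0.50826952 -0.18228349  0.24619163] [-1.5749471  -0.00318951  0.17475668] [ 0.0299512  0.1820299 -2.3337186] 0.014752961470550628 [ 0.06879809 -0.00393864  0.02195901]
```

View pics/s3z.png

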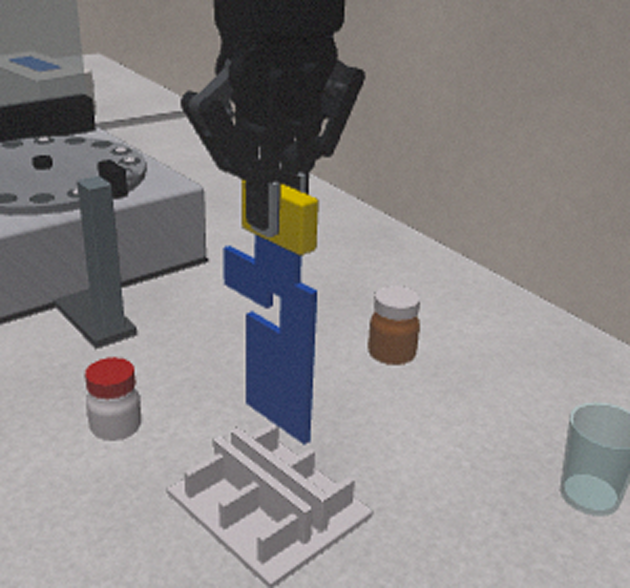

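View pics/t3.png

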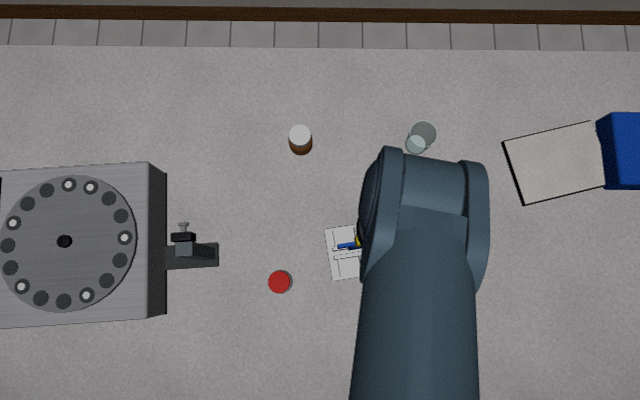

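```bash
cat > g.py <<'E'
from h import *
def guard(n=3,cam="side"):
    W=[];
    for i in range(n):
        p=snap(cam);W.append(cloud(p))
    w=np.nanmean(W,0);s=p["_s"];T=s["eef_pos"]
    hsv=cv2.cvtColor(p["pixels"],cv2.COLOR_RGB2HSV)
    m=(hsv[...,0]>105)&(hsv[...,0]<130)&(hsv[...,1]>130)
    m=cv2.erode(m.astype(np.uint8),np.ones((3,3)))>0
    m&=(np.linalg.norm(w-(T-[0,0,.08]),axis=-1)<.14)
    P=w[m];
    for k in range(4):
        c=P.mean(0);n_=np.linalg.svd(P-c,full_matrices=0)[2][2];n_*=np.sign(n_[0]);r=(P-c)@n_;P=P[abs(r)<max(.003,2*r.std())]
    yaw=np.arctan2(n_[1],n_[0]);tilt=np.arcsin(n_[2])
    d=(c+3e-3*n_-T)@n_
    return w,p,P,c,n_,yaw,tilt,d
E
python3 - <<'E'
from g import *
w,p,P,c,n,yaw,tilt,d=guard()
print("n",len(P),"yaw",yaw,"tilt(nz)",tilt,"centre plane offset from TCP along n",d,"toolrot",p["_s"]["tool_rot"])
y=np.array([-np.sin(yaw),np.cos(yaw),0]);T=p["_s"]["eef_pos"]
print("y range rel TCP",np.percentile((P-T)@y,[0,1,99,100]),"z rel TCP",np.percentile((P-T)[:,2],[0,1,99,100]))
# yellow
hsv=cv2.cvtColor(p["pixels"],cv2.COLOR_RGB2HSV)
# post in side
z=w[...,2]
m=(z>.172)&(z<.184)&(abs(w[...,0]-.495)<.03)&(abs(w[...,1]-.133)<.03)
Q=w[m];print("post top side",len(Q),np.percentile(Q,[2,50,98],axis=0).round(4).tolist(),cv2.minAreaRect((Q[:,:2]*1000).astype(np.float32)))
m=(z>.187)&(z<.196)&(abs(w[...,0]-.513)<.03)&(abs(w[...,1]-.135)<.03)
Q=w[m];print("block top side",len(Q),np.percentile(Q,[2,50,98],axis=0).round(4).tolist(),cv2.minAreaRect((Q[:,:2]*1000).astype(np.float32)))
# post -x face and -y face
m=(z>.02)&(z<.17)&(abs(w[...,0]-.495)<.03)&(abs(w[...,1]-.133)<.03)
Q=w[m];print(len(Q),"post body",np.percentile(Q,[1,50,99],axis=0).round(4).tolist())
E
```

```text
n 1428 yaw 0.17107722716553 tilt(nz) -0.010166562205963315 centre plane offset from TCP along n -0.00048650467767674866 toolrot [-1.57292470e+00  1.21121411e-04  1.74609812e-01]
y range rel TCP [-0.03773688 -0.03540452  0.04701568  0.04939255] z rel TCP [-0.15097993 -0.13940829 -0.01318987 -0.01201233]
post top side 159 [[0.4799, 0.1159, 0.1723], [0.4987, 0.1213, 0.1778], [0.5182, 0.1456, 0.1835]] ((498.9822692871094, 130.90292358398438), (37.8137092590332, 33.00356674194336), 3.779696226119995)
block top side 66 [[0.5043, 0.1161, 0.1873], [0.5106, 0.1286, 0.1911], [0.5196, 0.151, 0.1919]] ((511.6979675292969, 134.44680786132812), (14.281941413879395, 37.513153076171875), 4.8900370597839355)
995 post body [[0.4791, 0.1166, 0.0219], [0.4881, 0.1189, 0.102], [0.5134, 0.1444, 0.169]]
```

```bash
cat > fit.py <<'E'
from g import *
from scipy.optimize import minimize
# guard polygon rel seat (y,z), plate+neck
POLY=np.array([[-36,-105],[30,-105],[30,-24],[-7,-24],[-7,5],[7,5],[7,-10],[55,-10],[55,20],[20,20],[20,45],[-20,45],[-20,20],[-36,20]])/1000.
def R_of(yaw,tilt,roll): return Rn.from_euler('zyx',[yaw,-tilt,roll]).as_matrix()
def render(p,seat,R,S=4):
    m=np.zeros((400*S,640*S),np.uint8)
    for x in(-.003,.003):
        X=np.c_[np.full(len(POLY),x),POLY]@R.T+seat
        uv=(proj(p,X)+.5)*S-.5
        cv2.fillPoly(m,[np.round(uv).astype(np.int32)],255)
    return cv2.resize(m,(640,400),interpolation=cv2.INTER_AREA)/255.
def fitseat(p,yaw,tilt,x0seat,verbose=False):
    hsv=cv2.cvtColor(p["pixels"],cv2.COLOR_RGB2HSV)
    m=((hsv[...,0]>105)&(hsv[...,0]<130)&(hsv[...,1]>110)).astype(float)
    c=proj(p,x0seat);lo=np.maximum(0,(c-90).astype(int));hi=(c+90).astype(int)
    n=np.array([np.cos(yaw),np.sin(yaw),0]);y=np.array([-n[1],n[0],0])
    def cost(v):
        s=x0seat+v[0]*1e-3*y+np.array([0,0,v[1]*1e-3]);r=render(p,s,R_of(yaw,tilt,v[2]*1e-2))
        return np.abs(r-m)[lo[1]:hi[1],lo[0]:hi[0]].sum()
    best=min((cost([a,b,0]),a,b) for a in range(-9,10,3) for b in range(-9,10,3))
    o=minimize(cost,[best[1],best[2],0],method="Nelder-Mead",options=dict(initial_simplex=np.array([[0,0,0],[3,0,0],[0,3,0],[0,0,2]])+np.array([best[1],best[2],0]),xatol=.05,fatol=.2))
    v=o.x;s=x0seat+v[0]*1e-3*y+np.array([0,0,v[1]*1e-3])
    return s,v[2]*1e-2,o.fun,m[lo[1]:hi[1],lo[0]:hi[0]].sum(),(m,lo,hi)
E
python3 - <<'E'
from fit import *
w,p,P,c,n,yaw,tilt,d=guard(2)
T=p["_s"]["eef_pos"]
s0=T+d*n;s0[2]=T[2]-.05
# account tilt: plane passes through c
s0=s0-((s0-(c+.003*n))@n)*n
s,roll,f,tot,(m,lo,hi)=fitseat(p,yaw,tilt,s0)
y=np.array([-np.sin(yaw),np.cos(yaw),0])
print("seat",s,"rel TCP along n,y,z:",(s-T)@np.array([np.cos(yaw),np.sin(yaw),0]),(s-T)@y,(s-T)[2],"roll",roll,"cost",f,"of",tot,yaw,tilt)
a=p["pixels"][:,:,::-1].copy();r=render(p,s,R_of(yaw,tilt,roll))
cs,_=cv2.findContours((r>.5).astype(np.uint8),cv2.RETR_EXTERNAL,cv2.CHAIN_APPROX_NONE)
b=cv2.resize(a[60:340,180:480],None,fx=2,fy=2,interpolation=cv2.INTER_CUBIC)
for q in cs: cv2.polylines(b,[((q-[180,60])*2+1).astype(np.int32)],True,(0,255,0),1)
cv2.imwrite("pics/fit.png",b)
E
```

```text
seat [ 0.50653414 -0.18417501  0.1925654 ] rel TCP along n,y,z: -0.001099631273737533 -0.001898248956573651 -0.05219552741556682 roll 0.005475112620539016 cost 226.79215686274506 of 2623.0 0.17073788021269862 -0.009489838878945275g.py:6: RuntimeWarning: Mean of empty slice
  w=np.nanmean(W,0);s=p["_s"];T=s["eef_pos"]
```

View pics/fit.png

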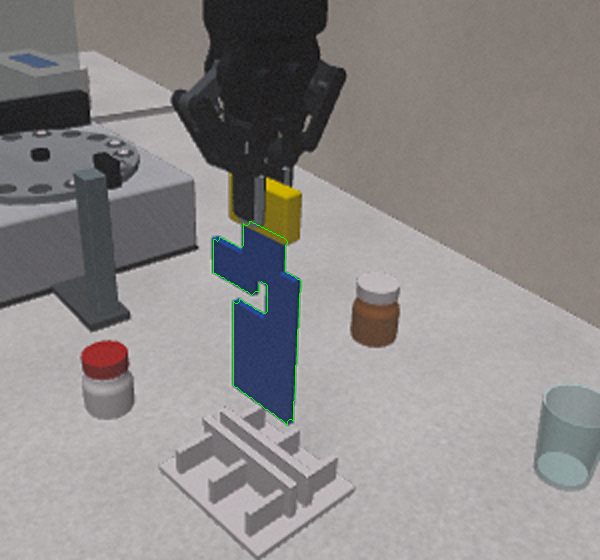

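```bash
python3 -m crank '[0,0.04,-0.02,0.15,0,0.01,0, 0,0.11,-0.05,0.4,0,0.02,0, 0,0.18,-0.07,0.65,0,0.03,0, 0,0.24,-0.07,0.85,0,0.045,0, 0,0.27,-0.07,0.95,0,0.06,0,0,0.27,-0.07,0.95,0,0.06,0]'
```

```text
clock: 6.5
eef_pos: [0.5179, -0.0795, 0.2518]
tool_rot: [-1.571, -0.002, 0.087]
ft_force: [0.0, 0.3, -2.7]
grip_width: 0.015
```

```bash
python3 -m crank '[0,0.04,0,0.2,0,0,0, 0,0.1,0,0.45,0,0.0,0, 0,0.15,-0.02,0.7,0,0,0, 0,0.18,-0.02,0.85,0,0.003,0, 0,0.18,-0.02,0.9,0,0.003,0,0,0.18,-0.02,0.9,0,0.003,0]'
python3 - <<'E'
from h import *
p=snap("side","s4");a=cv2.imread("pics/s4.png");cv2.imwrite("pics/s4z.png",cv2.resize(a[60:300,140:400],None,fx=2.4,fy=2.4,interpolation=cv2.INTER_CUBIC))
p=snap("top","t4");p=snap("wrist","w4")
E
```

```text
clock: 7.0
eef_pos: [0.5279, 0.0124, 0.2536]
tool_rot: [-1.571, -0.001, 0.085]
ft_force: [0.3, -0.7, -2.3]
grip_width: 0.0145
```

View pics/s4z.png

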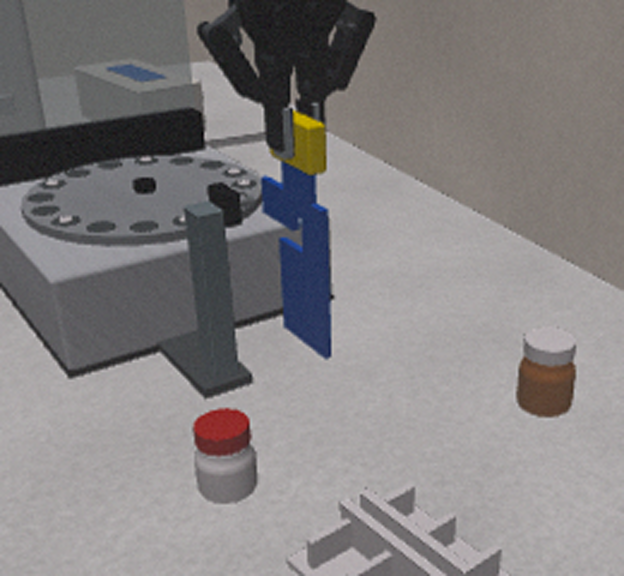

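View pics/t4.png

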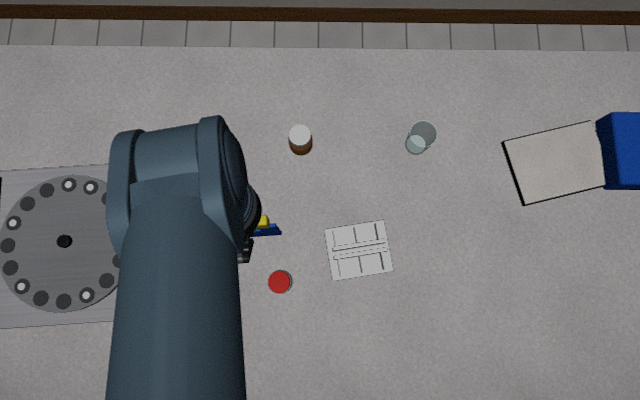

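View pics/w4.png

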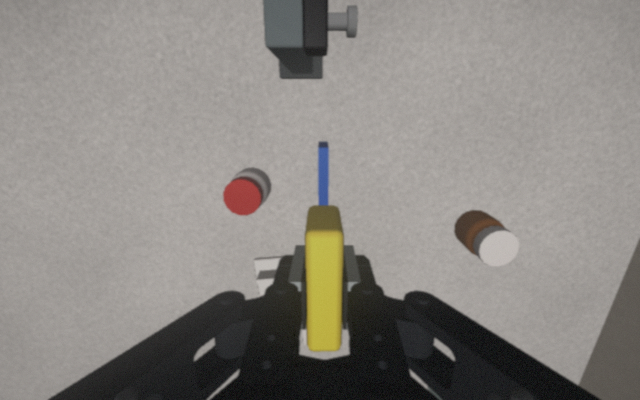

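```bash
cat > wr.py <<'E'
from h import *
def wrist(n=2,save=None):
    W=[]
    for i in range(n):
        p=snap("wrist",save);W.append(cloud(p))
    w=np.nanmean(W,0);s=p["_s"];R=Rn.from_euler('xyz',s["tool_rot"]).as_matrix()
    t=(w-s["eef_pos"])@R   # tool coords
    return p,w,t
E
python3 - <<'E'
from wr import *
p,w,t=wrist(3)
print(p["_s"]["eef_pos"],p["_s"]["tool_rot"])
T=lambda a:np.round(a*1000,1)
hsv=cv2.cvtColor(p["pixels"],cv2.COLOR_RGB2HSV)
b=np.zeros((400,640),bool);b[140:212,310:335]=1
m=b&(hsv[...,0]>105)&(hsv[...,0]<130)&(hsv[...,1]>130)
P=t[m];P=P[~np.isnan(P[:,0])];print("hook px",m.sum(),"valid",len(P))
if len(P):print("tool x,y,z",T(np.percentile(P,[5,50,95],axis=0)).tolist(), "w z",np.nanmedian(w[m][:,2]))
cols=[(v,np.where(m[v])[0].min(),np.where(m[v])[0].max()) for v in range(140,212,8) if m[v].any()];print(cols)
b=np.zeros((400,640),bool);b[0:90,255:365]=1
W=w[b];V=t[b]
for nm,(a,c) in dict(block=(.187,.197),post=(.172,.183)).items():
    k=(W[:,2]>a)&(W[:,2]<c);print(nm,k.sum(),cv2.minAreaRect((W[k,:2]*1000).astype(np.float32)),T(np.median(W[k],0)))
for v in range(0,50,4): print(v,[ (u,T(w[v,u]).tolist()) for u in (300,322,333,338,343,350,354) ])
E
python3 - <<'E'
import cv2
a=cv2.imread("pics/w4.png");cv2.imwrite("pics/w4z.png",cv2.resize(a[0:220,240:400],None,fx=2.7,fy=2.7,interpolation=cv2.INTER_CUBIC))
E
```

```text
[0.52793942 0.00932398 0.25345275] [-1.57225422e+00 -8.51935892e-04  7.84445094e-02]
hook px 394 valid 394
tool x,y,z [[-2.8, 31.6, 21.4], [-1.0, 32.2, 36.5], [0.7, 32.8, 51.3]] w z 0.22120748881367502
[(148, np.int64(320), np.int64(326)), (156, np.int64(320), np.int64(326)), (164, np.int64(320), np.int64(326)), (172, np.int64(320), np.int64(326)), (180, np.int64(320), np.int64(326)), (188, np.int64(320), np.int64(326)), (196, np.int64(320), np.int64(326)), (204, np.int64(322), np.int64(324))]
block 1242 ((512.0802001953125, 129.07208251953125), (14.439422607421875, 25.540773391723633), 4.602141857147217) [512.3 129.1 191.8]
post 2389 ((508.312255859375, 130.52554321289062), (58.14433670043945, 28.860380172729492), 2.596558094024658) [495.2 131.7 178.6]
0 [(300, [502.1, 144.7, 178.1]), (322, [516.0, 141.7, 192.4]), (333, [522.9, 196.9, 0.8]), (338, [528.4, 197.3, 0.6]), (343, [533.9, 197.9, 0.3]), (350, [541.7, 198.3, 0.8]), (354, [546.1, 198.7, 0.7])]
4 [(300, [502.3, 142.5, 178.3]), (322, [516.1, 139.7, 192.3]), (333, [523.2, 193.2, -0.0]), (338, [528.8, 193.7, -0.1]), (343, [534.3
[... 1678 characters left out ...]
343, [537.4, 162.2, -0.5]), (350, [534.7, 127.4, 178.2]), (354, [537.3, 127.7, 177.6])]
40 [(300, [503.4, 122.6, 178.6]), (322, [517.6, 121.3, 191.8]), (333, [526.3, 156.9, 1.3]), (338, [532.0, 157.3, 1.7]), (343, [537.8, 158.0, 0.4]), (350, [545.8, 158.6, 0.4]), (354, [550.4, 158.9, 0.9])]
44 [(300, [503.5, 120.4, 178.0]), (322, [517.7, 119.0, 192.1]), (333, [526.7, 152.9, 0.3]), (338, [532.4, 153.4, 0.2]), (343, [538.2, 153.8, 0.4]), (350, [546.3, 154.5, 0.0]), (354, [550.8, 154.8, 0.7])]
48 [(300, [503.3, 118.7, 173.8]), (322, [517.9, 117.2, 190.3]), (333, [527.0, 148.7, 1.0]), (338, [532.8, 149.1, 1.0]), (343, [538.6, 149.7, 0.4]), (350, [546.7, 150.5, -0.5]), (354, [551.2, 150.5, 1.4])]
```

View pics/w4z.png

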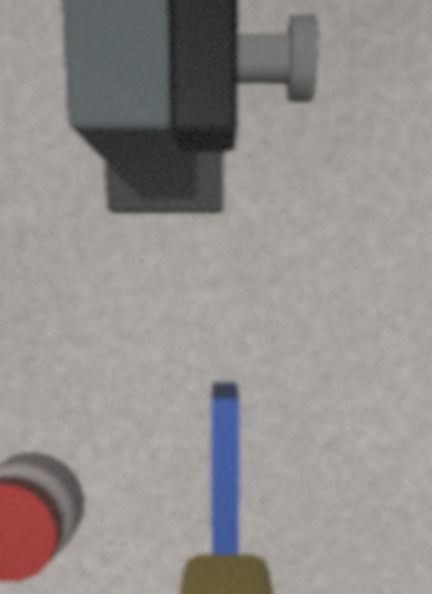

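```bash
python3 -m crank '[0,0.02,0,0.15,0,0,0, 0,0.05,0,0.35,0,0.0,0, 0,0.085,0,0.5,0,0,0, 0,0.085,0,0.5,0,0,0,0,0.085,0,0.5,0,0,0,0,0.085,0,0.5,0,0,0]'
python3 - <<'E'
from wr import *
p,w,t=wrist(3,"w5")
print(p["_s"]["eef_pos"],p["_s"]["tool_rot"])
T=lambda a:np.round(a*1000,1)
hsv=cv2.cvtColor(p["pixels"],cv2.COLOR_RGB2HSV)
m=(hsv[...,0]>105)&(hsv[...,0]<130)&(hsv[...,1]>130);m[:130]=0;m[220:]=0;m[:,:300]=0;m[:,345:]=0
P=t[m];print("hook tool",T(np.nanpercentile(P,[2,50,98],axis=0)).tolist())
z=w[...,2];b=np.zeros((400,640),bool);b[0:140,270:380]=1
for nm,k in dict(block=b&(z>.188)&(z<.197),post=b&(z>.173)&(z<.183)&(w[...,0]<.506),head=b&(z>.174)&(z<.19)&(w[...,0]>.5305)).items():
    print(nm,k.sum(),np.round(cv2.minAreaRect((w[k][:,:2]*1000).astype(np.float32))[0],1),"tool rect",cv2.minAreaRect((t[k][:,[0,2]]*1000).astype(np.float32)),"zmax",np.percentile(w[k][:,2],95))
k=b&(z>.174)&(z<.186)&(w[...,0]>.5215)&(w[...,0]<.5285);print("shank tool",T(np.percentile(t[k],[2,50,98],axis=0)).tolist(),np.percentile(w[k],[2,50,98],axis=0).round(4).tolist())
cv2.imwrite("pics/w5z.png",cv2.resize(p["pixels"][0:220,240:400,::-1],None,fx=2.7,fy=2.7,interpolation=cv2.INTER_CUBIC))
E
```

```text
clock: 7.8
eef_pos: [0.5325, 0.0585, 0.2533]
tool_rot: [-1.573, -0.0, 0.077]
ft_force: [0.3, -1.4, -0.8]
grip_width: 0.0151
[0.53253239 0.05816503 0.25325061] [-1.57307028e+00 -4.94526414e-04  7.61511790e-02]
hook tool [[-2.8, 31.4, 20.9], [-1.0, 32.1, 37.0], [0.8, 32.8, 52.2]]
block 1393 [511.8 134.6] tool rect ((-14.933662414550781, 77.91307067871094), (14.961891174316406, 34.895347595214844), 0.0749603882431984) zmax 0.1925332041366816
post 904 [496.7 133.3] tool rect ((-30.075332641601562, 77.8153076171875), (29.573286056518555, 13.18898868560791), 87.34066772460938) zmax 0.17924460400461575
head 258 [533.5 136.1] tool rect ((6.851578712463379, 77.81659698486328), (6.640090465545654, 16.548105239868164), 0.4635852873325348) zmax 0.18590862760161336
shank tool [[-5.1, 70.5, 73.4], [-1.8, 71.9, 77.9], [1.5, 74.1, 82.3]] [[0.5217, 0.131, 0.179], [0.525, 0.1354, 0.1812], [0.5283, 0.14, 0.1826]]
```

View pics/w5z.png

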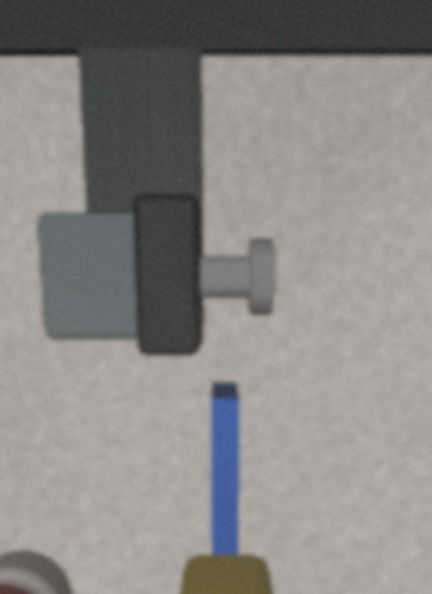

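```bash
python3 -m crank '[0,-0.005,0,0.1,0,0,0, 0,-0.005,0,0.22,0,0.0,0, 0,-0.005,0,0.32,0,0,0, 0,-0.005,0,0.35,0,0,0,0,-0.005,0,0.35,0,0,0,0,-0.005,0,0.35,0,0,0]'
python3 - <<'E'
from wr import *
p,w,t=wrist(3,"w6")
print(p["_s"]["eef_pos"],p["_s"]["tool_rot"],p["_s"]["ft_force"])
T=lambda a:np.round(a*1000,1)
hsv=cv2.cvtColor(p["pixels"],cv2.COLOR_RGB2HSV)
m=(hsv[...,0]>105)&(hsv[...,0]<130)&(hsv[...,1]>130);m[:130]=0;m[220:]=0;m[:,:300]=0;m[:,345:]=0
P=t[m];print("hook tool",T(np.nanpercentile(P,[2,50,98],axis=0)).tolist())
z=w[...,2];b=np.zeros((400,640),bool);b[60:220,270:380]=1
for nm,k in dict(block=b&(z>.188)&(z<.197)&~m,head=b&(z>.174)&(z<.19)&(w[...,0]>.5305)).items():
    print(nm,k.sum(),"tool rect",cv2.minAreaRect((t[k][:,[0,2]]*1000).astype(np.float32)),"zmax",np.percentile(w[k][:,2],[50,95]))
cv2.imwrite("pics/w6z.png",cv2.resize(p["pixels"][60:260,240:400,::-1],None,fx=3,fy=3,interpolation=cv2.INTER_CUBIC))
E
```

```text
clock: 8.45
eef_pos: [0.5292, 0.094, 0.2533]
tool_rot: [-1.573, -0.001, 0.078]
ft_force: [0.2, -0.4, -1.9]
grip_width: 0.015
[0.52943894 0.09278211 0.25314941] [-1.57339460e+00 -4.69768207e-04  7.58644311e-02] [-0.65222156 -0.50813508 -2.14590357]
hook tool [[-3.3, 31.4, 20.9], [-1.1, 32.1, 38.8], [1.2, 32.8, 53.2]]
block 1190 tool rect ((-10.702709197998047, 43.4835205078125), (34.614261627197266, 22.255624771118164), 88.10075378417969) zmax [0.19181353 0.19254322]
head 219 tool rect ((7.460943222045898, 43.494503021240234), (6.280628204345703, 15.913124084472656), 0.30268779397010803) zmax [0.18454183 0.18591246]
```

View pics/w6z.png

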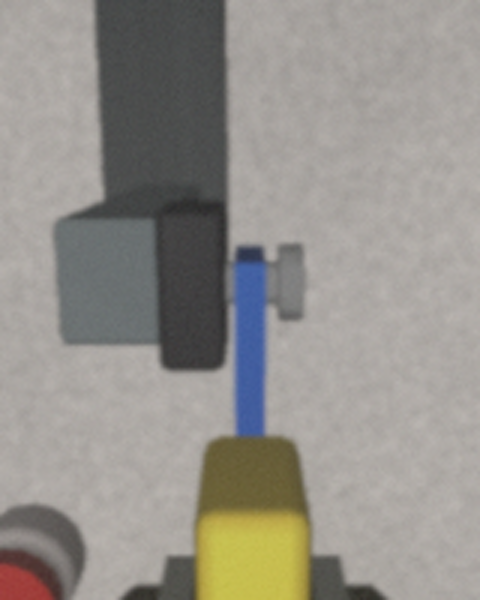

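```bash
python3 -m crank '[0,0,0.03,0,0,0,0, 0,0,0.06,0,0,0,0,0,0,0.06,0,0,0,0,0,0,0.06,0,0,0,0]';  python3 -m crank '[0,0,0.01,0,0,0,0, 0,0,0.01,0,0,0,0,0,0,0.01,0,0,0,0]'
```

```text
clock: 8.93
eef_pos: [0.5292, 0.0922, 0.2466]
tool_rot: [-1.573, 0.001, 0.075]
ft_force: [-0.3, -0.6, -1.5]
grip_width: 0.0152
clock: 9.18
eef_pos: [0.5291, 0.0921, 0.2455]
tool_rot: [-1.573, 0.001, 0.075]
ft_force: [-0.3, 0.1, -1.7]
grip_width: 0.015
```

```bash
python3 -m crank '[0,0,0.01,0,0,0,0, 0,0,0.01,0,0,0,0,0,0,0.01,0,0,0,0]'
```

```text
clock: 9.43
eef_pos: [0.5291, 0.0921, 0.2445]
tool_rot: [-1.573, 0.001, 0.075]
ft_force: [0.4, 0.0, -1.7]
grip_width: 0.015
```

```bash
python3 -m crank '[0,0,0.01,0,0,0,0, 0,0,0.01,0,0,0,0,0,0,0.01,0,0,0,0]'
```

```text
clock: 9.68
eef_pos: [0.5293, 0.0921, 0.244]
tool_rot: [-1.574, 0.0, 0.075]
ft_force: [-0.8, -0.8, 0.7]
grip_width: 0.0155
```

```bash
python3 -m crank '[0,0,-0.02,0,0,0,0, 0,0,-0.02,0,0,0,0,0,0,-0.02,0,0,0,0]'; python3 -m crank '[0,0,0,0.06,0,0,0, 0,0,0,0.12,0,0,0,0,0,0,0.18,0,0,0,0,0,0,0.23,0,0,0,0,0,0,0.26,0,0,0,0,0,0,0.26,0,0,0,0,0,0,0.26,0,0,0]'
python3 - <<'E'
from wr import *
p,w,t=wrist(3,"w7")
print(p["_s"]["eef_pos"],p["_s"]["tool_rot"],p["_s"]["ft_force"])
z=w[...,2];b=np.zeros((400,640),bool);b[60:260,270:380]=1
for nm,k in dict(head=b&(z>.174)&(z<.19)&(w[...,0]>.5305)).items():
    print(nm,k.sum(),"tool rect",cv2.minAreaRect((t[k][:,[0,2]]*1000).astype(np.float32)),"zmax",np.percentile(w[k][:,2],[50,95]))
cv2.imwrite("pics/w7z.png",cv2.resize(p["pixels"][80:280,240:400,::-1],None,fx=3,fy=3,interpolation=cv2.INTER_CUBIC))
p=snap("side","s7");cv2.imwrite("pics/s7z.png",cv2.resize(p["pixels"][60:240,160:340,::-1],None,fx=3,fy=3,interpolation=cv2.INTER_CUBIC))
E
```

```text
clock: 9.93
eef_pos: [0.5293, 0.0922, 0.2459]
tool_rot: [-1.573, 0.0, 0.075]
ft_force: [-0.2, 0.6, -1.9]
grip_width: 0.0153
clock: 10.52
eef_pos: [0.5273, 0.1185, 0.2458]
tool_rot: [-1.574, 0.0, 0.076]
ft_force: [0.6, 0.6, -2.2]
grip_width: 0.0152
[0.5274651  0.11771973 0.24580489] [-1.57382876e+00  2.43465021e-04  7.43750658e-02] [ 0.07765141 -0.21314689 -1.91784386]
head 211 tool rect ((7.517089366912842, 19.123401641845703), (6.276189804077148, 15.35971736907959), 0.19195356965065002) zmax [0.18439837 0.18583644]
```

View pics/w7z.png

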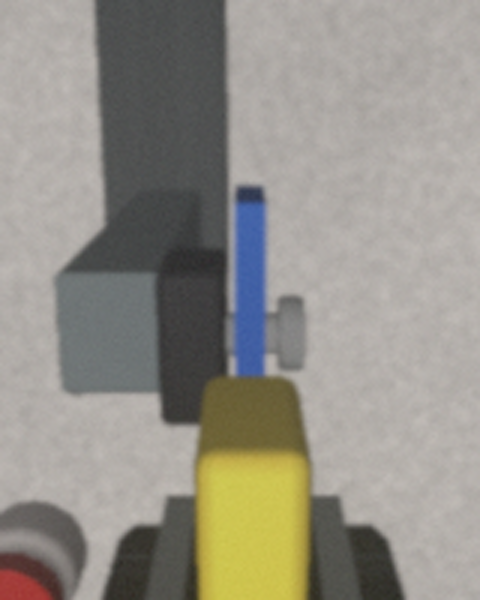

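View pics/s7z.png

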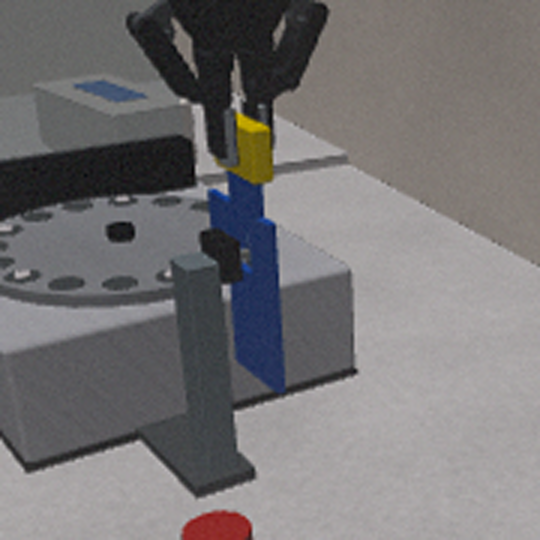

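```bash
python3 -m crank '[0,0,0,0.05,0,0,0, 0,0,0,0.1,0,0,0,0,0,0,0.14,0,0,0,0,0,0,0.17,0,0,0,0,0,0,0.17,0,0,0]'; python3 -m crank '[0,0,0,0.015,0,0,0, 0,0,0,0.015,0,0,0, 0,0,0,0.015,0,0,0]';python3 - <<'E'
from wr import *
p,w,t=wrist(3,"w8")
print(p["_s"]["eef_pos"],p["_s"]["tool_rot"],p["_s"]["ft_force"])
z=w[...,2];b=np.zeros((400,640),bool);b[60:300,270:380]=1
for nm,k in dict(head=b&(z>.174)&(z<.19)&(w[...,0]>.5305)).items():
    print(nm,k.sum(),"tool rect",cv2.minAreaRect((t[k][:,[0,2]]*1000).astype(np.float32)),"zmax",np.percentile(w[k][:,2],[50,95]))
E
```

```text
clock: 11.13
eef_pos: [0.526, 0.1362, 0.2459]
tool_rot: [-1.573, 0.0, 0.076]
ft_force: [-0.4, -1.1, -1.6]
grip_width: 0.015
clock: 11.38
eef_pos: [0.5258, 0.1378, 0.2459]
tool_rot: [-1.573, 0.0, 0.076]
ft_force: [-0.1, 0.2, -2.4]
grip_width: 0.0152
[0.52588042 0.13741419 0.24587342] [-1.57308962e+00  5.93723710e-05  7.59021507e-02] [ 0.66308382  0.22383586 -1.50703797]
head 22 tool rect ((10.526849746704102, 4.609097957611084), (2.3889365196228027, 6.302386283874512), 24.36021614074707) zmax [0.18161644 0.18481058]
```

```bash
python3 -m crank '[0,0,0,0.015,0,0,0, 0,0,0,0.015,0,0,0, 0,0,0,0.015,0,0,0]'
python3 - <<'E'
from h import *
for i in range(3): print(np.round(snap("wrist")["_s"]["ft_force"],2))
E
```

```text
clock: 11.78
eef_pos: [0.5258, 0.1389, 0.2459]
tool_rot: [-1.573, 0.0, 0.076]
ft_force: [-0.4, -1.2, -2.0]
grip_width: 0.015
[-0.44 -1.18 -1.96]
[ 0.51 -1.22 -2.45]
[ 0.16  0.43 -2.17]
```

```bash
python3 -m crank '[0,0,0,0.01,0,0,0, 0,0,0,0.01,0,0,0, 0,0,0,0.01,0,0,0]'
python3 - <<'E'
from h import *
for i in range(3): print(np.round(snap("wrist")["_s"]["ft_force"],2))
E
```

```text
clock: 12.18
eef_pos: [0.5257, 0.1395, 0.2458]
tool_rot: [-1.574, 0.0, 0.076]
ft_force: [0.3, -0.3, -1.8]
grip_width: 0.0151
[ 0.32 -0.3  -1.81]
[-0.15 -0.81 -1.94]
[-0.13  0.16 -1.62]
```

```bash
python3 -m crank '[0,0,0,0.01,0,0,0, 0,0,0,0.01,0,0,0, 0,0,0,0.01,0,0,0]'
python3 - <<'E'
from h import *
for i in range(3): print(np.round(snap("wrist")["_s"]["ft_force"],2))
E
```

```text
clock: 12.58
eef_pos: [0.5258, 0.1398, 0.2458]
tool_rot: [-1.575, 0.0, 0.075]
ft_force: [0.8, -2.0, -1.5]
grip_width: 0.015
[ 0.78 -2.   -1.47]
[ 0.19 -1.6  -0.63]
[-0.2  -2.66 -1.62]
```

```bash
python3 -m crank '[0,0,0,-0.021,0,0,0, 0,0,0,-0.021,0,0,0, 0,0,0,-0.021,0,0,0]'; python3 -m crank '[0,0,0.02,0,0,0,0, 0,0,0.04,0,0,0,0, 0,0,0.06,0,0,0,0,0,0,0.08,0,0,0,0, 0,0,0.08,0,0,0,0]'
```

```text
clock: 12.98
eef_pos: [0.5258, 0.1386, 0.2458]
tool_rot: [-1.573, 0.0, 0.075]
ft_force: [0.3, 0.3, -1.9]
grip_width: 0.0151
clock: 13.4
eef_pos: [0.5253, 0.1386, 0.2371]
tool_rot: [-1.573, 0.001, 0.076]
ft_force: [0.6, -0.0, -1.8]
grip_width: 0.0149
```

```bash
python3 -m crank '[0,0,0.02,-0.01,0,0,0, 0,0,0.04,-0.01,0,0,0, 0,0,0.05,-0.01,0,0,0, 0,0,0.06,-0.01,0,0,0, 0,0,0.06,-0.01,0,0,0]'
```

```text
clock: 13.82
eef_pos: [0.5253, 0.1375, 0.2308]
tool_rot: [-1.573, 0.002, 0.075]
ft_force: [0.0, -0.4, -1.6]
grip_width: 0.015
```

```bash
python3 -m crank '[0,0,0.01,0,0,0,0, 0,0,0.01,0,0,0,0, 0,0,0.01,0,0,0,0]'; python3 -m crank '[0,0,0.007,0,0,0,0, 0,0,0.007,0,0,0,0, 0,0,0.007,0,0,0,0]'
```

```text
clock: 14.07
eef_pos: [0.5252, 0.1375, 0.2298]
tool_rot: [-1.573, 0.002, 0.075]
ft_force: [-0.3, 0.7, -2.4]
grip_width: 0.0147
clock: 14.32
eef_pos: [0.5253, 0.1375, 0.2292]
tool_rot: [-1.573, 0.002, 0.076]
ft_force: [-0.4, 0.4, -2.4]
grip_width: 0.0153
```

```bash
python3 -m crank '[0,0,0.006,0,0,0,0, 0,0,0.006,0,0,0,0, 0,0,0.006,0,0,0,0]'
python3 - <<'E'
from h import *
for i in range(3): print(np.round(snap("wrist")["_s"]["ft_force"],2))
E
```

```text
clock: 14.57
eef_pos: [0.5254, 0.1376, 0.229]
tool_rot: [-1.573, 0.001, 0.075]
ft_force: [-2.0, 0.1, 0.3]
grip_width: 0.0152
[-2.    0.09  0.33]
[-1.98 -0.05  1.66]
[-1.85 -0.16  2.48]
```

```bash
python3 -m crank '[0.4,0,0,0,0,0,0, 0.4,0,0,0,0,0,0, 0.6,0,0,0,0,0,0, 0.6,0,0,0,0,0,0,0.6,0,0,0,0,0,0,0.6,0,0,0,0,0,0]'
python3 - <<'E'
from h import *
p=snap("wrist","w9");print(p["_s"]["ft_force"])
p=snap("side","s9");cv2.imwrite("pics/s9z.png",cv2.resize(p["pixels"][60:240,160:340,::-1],None,fx=3,fy=3,interpolation=cv2.INTER_CUBIC))
E
```

```text
clock: 15.22
eef_pos: [0.5255, 0.1376, 0.229]
tool_rot: [-1.573, 0.001, 0.075]
ft_force: [0.6, 0.6, -0.5]
grip_width: 0.051
[ 0.57098197  0.6097878  -0.45626502]
```

View pics/w9.png

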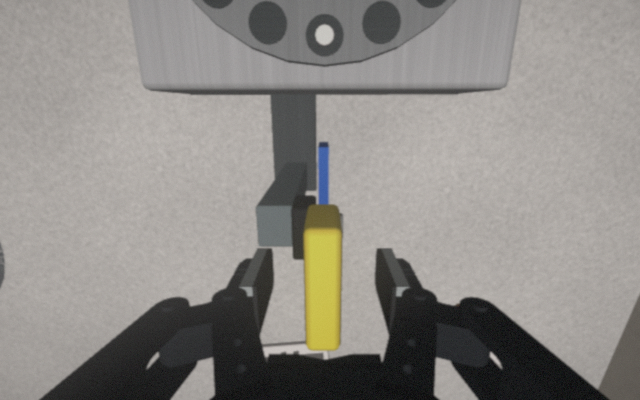

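View pics/s9z.png

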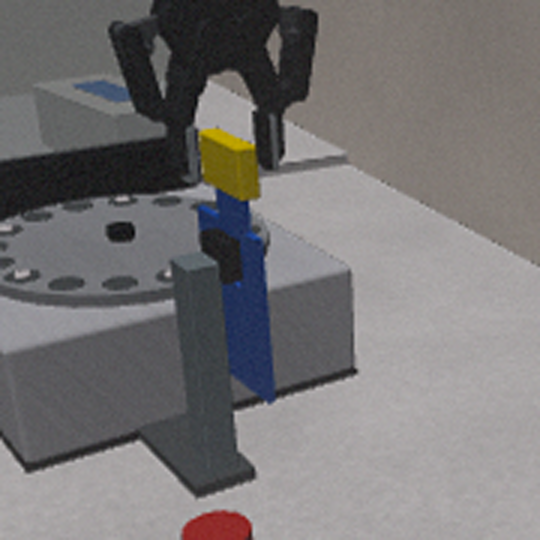

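```bash
python3 -m crank '[0.8,0,-0.1,0,0,0,0, 0.8,0,-0.25,0,0,0,0, 0.8,0,-0.45,0,0,0,0, 0.8,0,-0.65,0,0,0,0, 0.8,0,-0.85,0,0,0,0, 0.8,0,-1,0,0,0,0, 0.8,0,-1,0,0,0,0, 0.8,0,-1,0,0,0,0]'
python3 - <<'E'
from fit import *
p=snap("wrist","w10");print(p["_s"]["ft_force"])
w,p,P,c,n,yaw,tilt,d=guard(2)
import sys
W=cloud(p)
hsv=cv2.cvtColor(p["pixels"],cv2.COLOR_RGB2HSV)
m=(hsv[...,0]>105)&(hsv[...,0]<130)&(hsv[...,1]>130)&(abs(W[...,0]-.527)<.04)&(abs(W[...,1]-.13)<.1)
m=cv2.erode(m.astype(np.uint8),np.ones((3,3)))>0
P=W[m];c=P.mean(0);nn=np.linalg.svd(P-c,full_matrices=0)[2][2];nn*=np.sign(nn[0]);print("n",len(P),"plane normal",nn,"yaw",np.arctan2(nn[1],nn[0]),"centre x..",c+.003*nn)
m2=(hsv[...,0]>22)&(hsv[...,0]<35)&(hsv[...,1]>150)&(abs(W[...,0]-.527)<.04)&(abs(W[...,1]-.13)<.1)
Y=W[m2];print("grip",np.percentile(Y,[2,50,98],axis=0).round(4).tolist())
for nm in("pot_mid","jar_mid","beaker_mid"):
    r=spotter.tip_of(nm,p);print(nm,[ (round(q["score"],2),np.round(q["location"],1)) for q in r[:1]])
cv2.imwrite("pics/s10.png",p["pixels"][:,:,::-1]);cv2.imwrite("pics/s10z.png",cv2.resize(p["pixels"][60:240,160:340,::-1],None,fx=3,fy=3,interpolation=cv2.INTER_CUBIC))
E
```

```text
clock: 15.98
eef_pos: [0.5262, 0.1382, 0.3303]
tool_rot: [-1.573, -0.001, 0.076]
ft_force: [0.1, -0.0, -0.5]
grip_width: 0.0683
[ 0.08056783 -0.01467651 -0.45213892]
n 529 plane normal [ 9.96486499e-01  8.37505109e-02 -7.14130093e-04] yaw 0.08384874910224542 centre x.. [0.52640155 0.12324122 0.14208046]
grip [[0.5155, 0.1052, 0.2248], [0.5189, 0.1196, 0.2443], [0.5321, 0.1597, 0.2588]]
pot_mid [(0.8, array([232.1, 249.9]))]
jar_mid [(0.92, array([367.3, 210.2]))]
beaker_mid [(0.68, array([463.2, 281.7]))]g.py:6: RuntimeWarning: Mean of empty slice
  w=np.nanmean(W,0);s=p["_s"];T=s["eef_pos"]
```

View pics/w10.png

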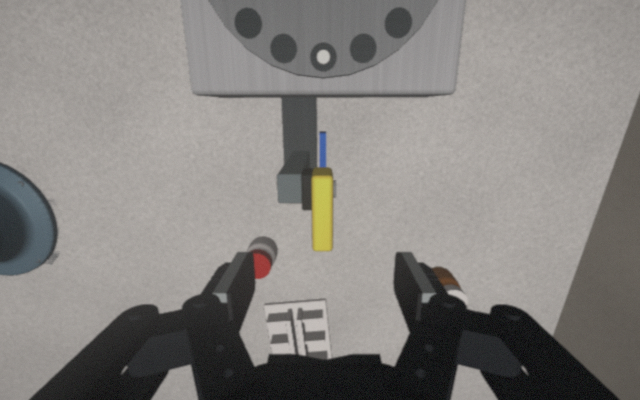

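View pics/s10.png

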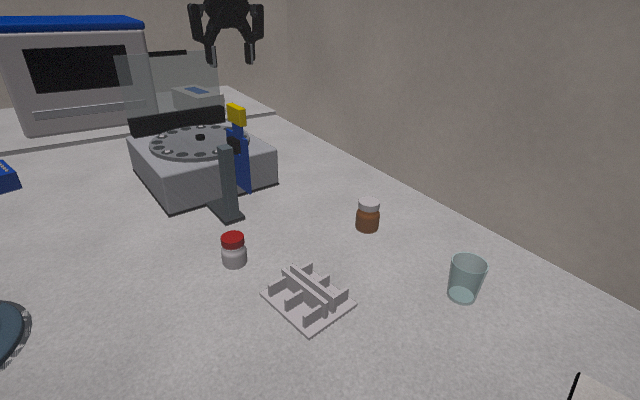

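View pics/s10z.png

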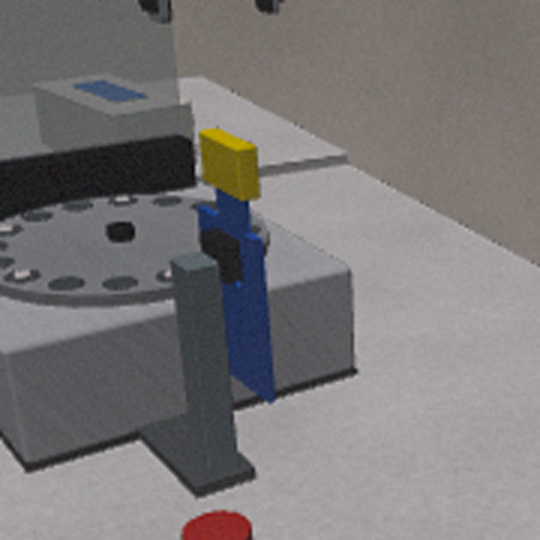

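Run:
```python
from wr import *
p,w,t=wrist(3)
hsv=cv2.cvtColor(p["pixels"],cv2.COLOR_RGB2HSV);z=w[...,2]
k=(hsv[...,0]>22)&(hsv[...,0]<35)&(hsv[...,1]>120)&(z>.252)&(z<.266);k[:,:290]=0;k[:,360:]=0
print("grip top",k.sum(),cv2.minAreaRect((w[k][:,:2]*1000).astype(np.float32)),np.median(z[k]))
b=np.zeros_like(k);b[130:230,270:345]=1
k=b&(z>.188)&(z<.196)&(w[...,0]<.521);print("block",k.sum(),cv2.minAreaRect((w[k][:,:2]*1000).astype(np.float32)))
```

```text
grip top 1544 ((523.8446655273438, 137.60610961914062), (15.141693115234375, 57.81014633178711), 3.7411041259765625) 0.2586097656718499
block 401 ((511.3366394042969, 154.0101318359375), (75.24744415283203, 14.546935081481934), 83.0516586303711)
```

Run:
```python
from station import close_job, robot
print(robot.state()["clock"],robot.state()["ft_force"]); print(close_job())
```

```text
16.4333 [0.13039095 1.06348729 0.05318012]
the job is handed in; nothing more can be done
None
```

The guard is hanging on the tester's stud, released, and the job is handed in at about 16.4 s of the 46 s allowed. `close_job` gave no verdict.

**What I did:**
- I lifted the guard from the rack, carried it to the tester and turned it to the tester's heading.
- I felt for the stud by lowering the hook arm onto it. Contact of about 2.5 N put the stud about 0.177 m above the work surface, which matches what the cameras showed.
- I slid the slot over the stud, pausing with about 21 mm to go, until it touched the inner wall at about 2 N. I then backed off about 2 mm and lowered it home. Contact of about 4 N came at the predicted height.
- I let go and raised the gripper 100 mm straight up.

**Last checks:**
- **Guard pose:** the plate stands vertical across its thickness. Its heading is 0.084 rad, against about 0.08 rad for the tester. I judged tilt within the plate's own plane only by eye, and it looked upright.
- **Position along the stud:** the plate is centred between the clamp block and the stud head.
- **Beaker, jar and pot:** they appear within about 3 pixels of where they started.
- **Robot:** the gripper was well above the guard and touching nothing.

**Disagreements:** the two cameras differ on the grip block's sideways offset from the stud. The wrist camera gives about +2 mm and the side camera about -2.5 mm; both are within the 5 mm limit. A final attempt to re-measure the clamp block from the wrist camera failed, because other points were mixed in, so the wrist figure relies on my earlier stud position.

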